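# Refit the washer's timer knob and hold it pressed

### The arm

A 7-joint arm with a two-finger parallel gripper is mounted at the origin on the work surface. World frame = base frame: x ahead of the robot, y to its left, z up, the work surface at z = 0. Lengths are in m, angles in rad, forces in N, time in s.
With the tool pointing down it reaches from about 0.35 to 0.9 m from the base axis. Payload 8.1 kg.
Tool frame: the origin (TCP) lies at the very end of the fingers, on their centre line; the grasp point (between the pads) lies 19 mm behind it; x points along the fingers, z is the direction in which the jaws open and shut, and the axes are right-handed (so a half turn about x gives the same grasp; the last joint's range is limited). The gripper opens to 92 mm and grips with 3 to 60 N. Pads are 19 mm wide; open, the fingers measure 130 mm over their backs; the gripper's body (75 mm by 190 mm) begins 47 mm behind the grasp point.
Start: joints at [-1.381, 0.434, 0.025, 1.573, -0.012, 1.134, -0.075], TCP at [0.18, 0.598, 0.227] pointing down, gripper open.
Joint ranges: [-2.62, 2.62], [-0.44, 2.09], [-1.27, 1.32], [0.08, 2.57], [-1.32, 4.46], [0.12, 2], [-2.74, 2.74]. Speed limits (rad/s): [2.22, 2.22, 3.01, 3.01, 3.14, 3.14, 3.14].

### API

Orientations are given as a 3x3 rotation matrix whose columns are the frame's x, y, z axes.
In Python, from workcell import r, viewer gives the robot as it stands. The module is installed in compiled form; this text tells all that it offers.
- The arm moves only by the tool apply_moves, never from a script. Its argument "series" is a list of rows, each an object of numbers: "dx", "dy", "dz": the shift along the tool's x, y, z in mm; "wx", "wy", "wz": the turn, a rotation vector about the tool's x, y, z in rad. In form: [{"dx": .., "dy": .., "dz": .., "wx": .., "wy": .., "wz": ..}, ...]. A call has exactly 10 rows; each row is the pose to reach, as a shift and turn from the pose measured when the call began, along the tool's axes at that moment; what a row does not reach only later rows make up. A row lasts 1/10 s, in which the tool goes at most 50 mm and 8.59 degrees, less where a joint would pass 70% of its speed; a pose out of reach is approached as far as the arm can. A call with a gripper value outside its range is refused whole. "gripper" is the gripper command: -1 is shut, 1 is fully open, values between are in proportion, set as the call begins (left out, the last holds). The fingers move at their own pace and stop on an object; "grip_force" is the grip in N (left out, the last holds). Time passes only in rows, so rows that repeat a pose let the fingers close, or fill a call up. It gives the time, the measured TCP pose, the force and the opening at its end, in the units of the state.
- r.read_state(): the state, without advancing time (a new reading comes with each control period).
- viewer.get_image(name): name is "scene" or "top" or "wrist"; returns the picture (480x640x3 uint8, red, green, blue); there is no depth.
- viewer.camera_model(name): a dict with "K" (3x3 intrinsics, pixels), "rvec" (rotation vector, rad) and "tvec" (3), from world to camera coordinates, as OpenCV has them. Camera axes: x right, y down, z forward; pixel columns grow to the right and rows downward; lengths in m; the calibration is good to about 2 mm. The wrist camera is an equidistant fisheye: a pixel r from the principal point sees the ray r / f radians off the axis. A picture is of the moment at which its call begins: read the wrist's pose just before it. camera_model takes no time and is no camera call; for the wrist camera it gives the pose at the moment of the call.
- r.hand_in(): hands the job in, once; it reports no verdict.
Trained networks look in the newest picture that a camera, given by its name, has taken for a name from the list of things; names that differ only in an ending like _2 or _b are one class to them, and where a whole thing is asked for, a point or a joint stands for the part that bears it (a point fixed in the world has none). Each returns a list of dicts, best first, with "p" (0 to 1); they miss things now and then, are a little off and sometimes report something else, mostly with a low value. They report only what shows in the picture. A call takes as long as a camera call. They do not tell look-alikes from the thing itself.
- viewer.cut_out(camera, target): "mask" (480x640 bool, what is visible of it) and "rect" ([centre column, centre row, width, height] in pixels, round what is visible of it).
- viewer.tip_of(camera, target): "point" ([row, column] in pixels: a listed point, or the origin of a listed thing).
The state is a dict: "time": time; "qpos": joint angles; "qd": joint speeds; "joint_torque": joint torques, N m; "eef_pos": TCP position; "tcp_rot": TCP orientation; "ft_force": force on the tool from outside, world axes, zero at the start; "wrist_torque": the same for the moment, N m; "grip_width": finger opening in m.
Only numpy, scipy, OpenCV 4.12 (cv2) and the standard library are available. Lean on these libraries where they do the work, as an engineer would, in place of code of your own. Each camera call takes 0.05 s, during which the arm holds its last target.

### The job

On the washer's control head, lift the small lever off the timer shaft and lay it right back, then take the loose knob from the aluminium tray, turn it so that its pointed nose faces the way of the shaft's flat (the way of the little rib on the dial), and push it fully home on the shaft. Then press the knob down against the shaft's spring as far as it goes, and finish still holding the knob and keeping it pressed down; leave the spray bottle, the cup and the brush stand where they are.

Things in the scene. Friction and masses are not known exactly. Their poses are not given: they have to be found in the camera images.
- head: the washer's control head, a white flat box 200 (x) x 220 (y) x 60 mm high, fixed to the counter; origin at the centre of its underside, x and y along its edges, z up. On its top are the timer dial with the shaft (axis 40 mm to -x of the centre) and the lever.
- dial (a joint): angle of the timer dial and shaft on the head, rad, about z: 0 when the flat faces the head's -x. The dial is a grey disc 68 mm across, face 65.5 mm above the counter; a white rib at its rim (20 to 33 mm from the axis, 6 mm wide, 3 mm high) marks the direction of the shaft's flat. It turns with the shaft, very stiffly (0.15 N m).
- shaft_tip (a point): centre of the top of the steel timer shaft, 89.5 mm above the counter when not pressed; the shaft stands upright 24 mm above the dial. x axis points out of the shaft's flat (towards the dial's rib), z up; moves with the shaft. The shaft is 13.6 mm across with the flat 3.2 mm from the axis; its top 3 mm taper to 9.6 mm across.
- press (a joint): how far the shaft is pushed straight down into the head, m: 0 free, 0.006 at its hard stop; a spring pushes it up with 3.5 N at the start and 7.7 N fully down.
- lever (a joint): angle of the lever, rad: 0 lowered, lying level towards the head's -x right over the shaft's tip (as at the start); grows as its tab is lifted up and over towards +x; 1.57 upright; 2.8 laid back on its stop. It turns easily: let go before upright it falls down again, let go well past upright (1.9 or more) it falls back onto its stop by itself.
- lever_pivot (a point): the lever's pivot axis, 97 mm above the counter, 50 mm to +x of the shaft's axis (head's axes); the axis runs along the head's y. The two grey pivot posts are 16 (x) x 7 (y) mm, 33 mm apart over their outsides, and end 105 mm above the counter.
- lever_tab (a point): centre of the lever's grip tab, a white round bar 16 mm in diameter and 18 mm long along the head's y, at the lever's free end, 77 mm from the pivot. The arm between is a steel strip 10 mm wide and 5 mm thick. The tab can be pinched across its two ends (18 mm) and swivels between the fingers as it is carried round the pivot.
- knob: the loose black knob, 44 mm high, about 50 g, standing on its skirt in the tray; origin at the centre of its underside, z up, x towards its pointed nose (tip 29 mm from the axis, 6 to 16 mm up). Round skirt 42 mm across, 16 mm high; a disc on it up to 18 mm; above, up to the top at 44 mm, a straight bar grip 40 mm long (x) and 12 mm thick (y).
- knob_mid (a point): point on the knob's axis half-way up (22 mm), knob's axes. The blind D-shaped bore in the underside is 16 mm deep and 16 mm across, its flat 4.2 mm from the axis on the nose (+x) side, so it goes on only with its x axis along that of shaft_tip (about 0.15 rad of play). Fully home, this point is 6 mm above shaft_tip.
- tray: the loose aluminium tray on the shelf, 150 x 110 mm, rim 10 mm high, floor 3 mm thick, 0.3 kg; origin at the centre of its underside. The knob stands in it.
- shelf: fixed white plastic triangular corner shelf standing on the counter, its board's top 30 mm above the counter, edges 390 mm; origin at counter level, the right-angled corner at +220, +220 mm (x, y), the long edge towards the robot.
- spray: grey spray bottle standing on the shelf (a tip), 66 mm across, 188 mm high; origin at the centre of its underside. To be left alone.
- cup: blue plastic cup on the shelf near the corner, 72 mm across, 78 mm high; origin at the centre of its underside. To be left alone.
- stand: white ceramic stand with three upright brushes on the shelf (a tip), 68 mm across, 173 mm high with the brushes; origin at the centre of its underside. To be left alone.
Mind the look-alikes: they are no part of the job. Of the things shaped like the tray, the aluminium one is meant.

How it is judged:
By the outcome, as a careful person would: the job done as asked, in the order asked, and still so for the second after the job is handed in, while the arm keeps its last pose, push and grip.
It also fails if it takes over 64 s, if anything falls off the work surface, if the arm or the gripper's body presses on something with over 40 N, if the wrist force passes 120 N, or if a joint passes its speed limit or range.

## Working session

There is one attempt and no reset: what is moved stays moved. The work goes in short steps, Python scripts to look and compute and a tool call to move; the robot and the scene stay as the last step left them, time stands still between calls to the robot, and variables do not carry over. Pictures are saved under pics/ and viewed, and the job is handed in when it is done.

Besides the shell and the picture viewer there is one more tool, called after ">>>" as name(argument=value, ...) on one line, values as JSON. apply_moves: Moves the arm, as the interface text tells. Its arguments: {"type":"object","properties":{"series":{"type":"array","items":{"type":"object","properties":{"dx":{"type":"number"},"dy":{"type":"number"},"dz":{"type":"number"},"wx":{"type":"number"},"wy":{"type":"number"},"wz":{"type":"number"}}}},"gripper":{"type":"number"},"grip_force":{"type":"number"}},"required":["series"]}

```bash
mkdir -p pics; cat > h.py <<'E'
import numpy as np,cv2
from workcell import r,viewer
def snap(n,f):
    im=viewer.get_image(n); cv2.imwrite('pics/'+f,im[:,:,::-1]); return im
E
python3 - <<'E'
from h import *
s=r.read_state();print({k:np.round(v,3).tolist() for k,v in s.items()})
for n in ['scene','top','wrist']:
    c=viewer.camera_model(n);print(n,{k:np.round(v,4).tolist() for k,v in c.items()})
    snap(n,n+'0.png')
print(r.read_state()['time'])
E
```

```text
{'time': 0.0, 'qpos': [-1.381, 0.435, 0.025, 1.574, -0.012, 1.134, -0.075], 'qd': [-0.001, 0.001, 0.0, 0.0, -0.001, 0.0, 0.0], 'joint_torque': [-0.001, -66.786, 0.985, -31.445, -0.061, 0.043, 0.0], 'eef_pos': [0.18, 0.598, 0.226], 'tcp_rot': [[-0.0, -0.957, 0.289], [-0.002, 0.289, 0.957], [-1.0, -0.0, -0.002]], 'ft_force': [-0.762, -0.769, -0.267], 'wrist_torque': [0.011, 0.05, 0.029], 'grip_width': 0.092}
scene {'K': [[453.4477, 0.0, 326.2089], [0.0, 453.4477, 236.4966], [0.0, 0.0, 1.0]], 'rvec': [1.8454, 1.8318, -0.627], 'tvec': [-0.1894, -0.2905, 1.2956]}
top {'K': [[520.5491, 0.0, 314.4508], [0.0, 520.5491, 231.6125], [0.0, 0.0, 1.0]], 'rvec': [2.1507, -2.1889, 0.0935], 'tvec': [0.1763, 0.4663, 1.2596]}
wrist {'K': [[371.6483, 0.0, 325.1508], [0.0, 371.6483, 245.6316], [0.0, 0.0, 1.0]], 'rvec': [-2.3468, -1.745, -0.2253], 'tvec': [-0.6227, -0.0326, 0.3894]}
0.15
```

View pics/scene0.png

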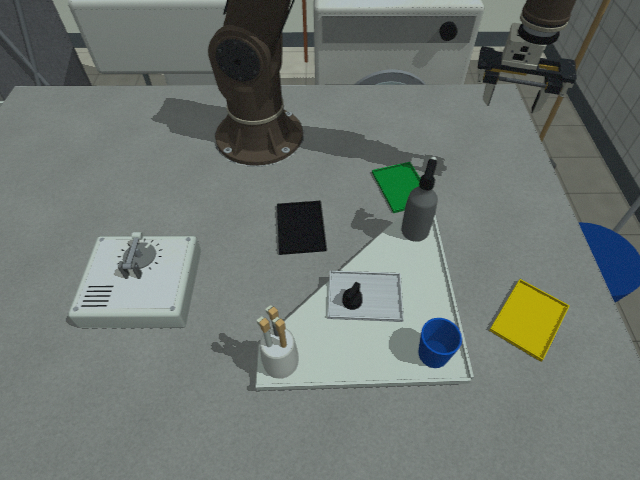

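View pics/top0.png

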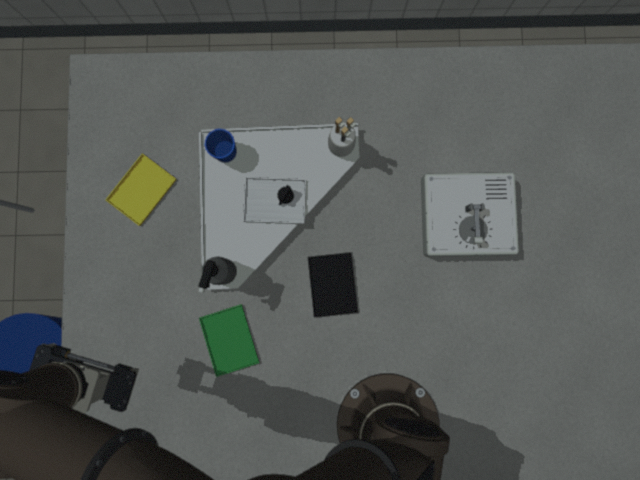

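View pics/wrist0.png

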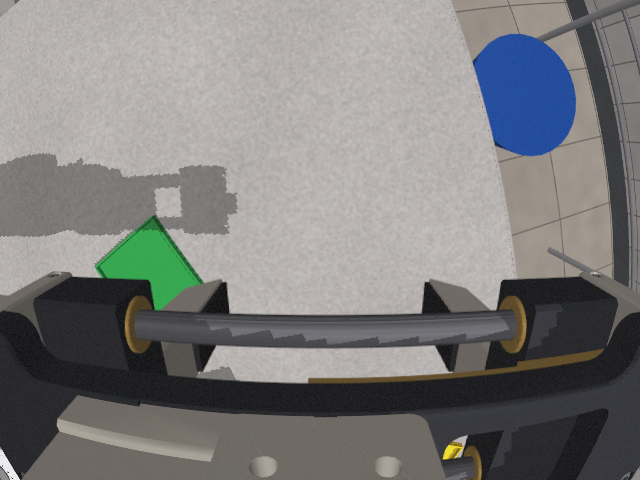

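The control head is at scene (135,280) / top (472,215). The silver tray with the black knob is at scene (365,295) / top (276,200). There are four tray-shaped things: green, black, yellow, and the silver one on the shelf. The silver one fits, since it's aluminium and holds the knob. Next I'll measure positions with the networks and make an enlarged crop.

```bash
cat >> h.py <<'E'
def proj(c,P):
    return cv2.projectPoints(np.array(P,float).reshape(-1,1,3),np.array(c['rvec'],float),np.array(c['tvec'],float),np.array(c['K'],float),None)[0].reshape(-1,2)
def ray(c,uv,fish=False):
    K=np.array(c['K']);R=cv2.Rodrigues(np.array(c['rvec'],float))[0];t=np.array(c['tvec']).reshape(3)
    x=(uv[0]-K[0,2])/K[0,0];y=(uv[1]-K[1,2])/K[1,1]
    if fish:
        th=np.hypot(x,y);d=np.array([x/th*np.sin(th),y/th*np.sin(th),np.cos(th)]) if th>0 else np.array([0,0,1.])
    else: d=np.array([x,y,1.])
    return -R.T@t,R.T@(d/np.linalg.norm(d))
def atz(c,uv,z,fish=False):
    o,d=ray(c,uv,fish);return o+d*(z-o[2])/d[2]
def tri(rs):
    A=0;b=0
    for o,d in rs:
        M=np.eye(3)-np.outer(d,d);A=A+M;b=b+M@o
    return np.linalg.solve(A,b)
E
python3 - <<'E'
from h import *
C={n:viewer.camera_model(n) for n in['scene','top']}
Z=dict(head=0,shaft_tip=.0895,lever_pivot=.097,lever_tab=None,knob=.033,knob_mid=.055,tray=.03,dial=None)
for t in ['head','shaft_tip','lever_pivot','lever_tab','knob','knob_mid','tray']:
    rs=[]
    for n in C:
        L=viewer.tip_of(n,t)
        for l in L[:2]:
            uv=l['point'][::-1];print(t,n,np.round(uv,1),round(l['p'],2), np.round(atz(C[n],uv,Z[t]),4) if Z[t] is not None else '')
        if L: rs.append(ray(C[n],L[0]['point'][::-1]))
    if len(rs)==2: print('  tri',np.round(tri(rs),4))
a=cv2.imread('pics/top0.png');b=cv2.imread('pics/scene0.png')
o=np.hstack([cv2.resize(a[165:265,415:525],(400,364),interpolation=2),cv2.resize(a[150:250,225:325],(364,364),interpolation=2)])
cv2.imwrite('pics/c1.png',o)
o=np.hstack([cv2.resize(b[220:320,80:190],(400,364),interpolation=2),cv2.resize(b[250:340,315:415],(400,364),interpolation=2)])
cv2.imwrite('pics/c2.png',o)
print(r.read_state()['time'])
E
```

```text
head scene [147.7 286.6] 0.83 [ 0.5047 -0.2021 -0.    ]
head top [462.5 220. ] 0.64 [ 0.494  -0.2032  0.    ]
  tri [ 0.4957 -0.2079 -0.0145]
shaft_tip scene [135.9 246.8] 0.4 [ 0.4636 -0.2085  0.0895]
lever_pivot scene [128.7 266. ] 0.61 [ 0.5167 -0.2071  0.097 ]
lever_pivot top [474.4 206.9] 0.88 [ 0.5133 -0.205   0.097 ]
  tri [ 0.5142 -0.2075  0.0934]
lever_tab scene [139.4 235.7] 0.79 
lever_tab top [478.3 242.3] 0.62 
  tri [ 0.4311 -0.2123  0.0853]
knob scene [353.3 298. ] 0.79 [0.5554 0.2404 0.033 ]
knob top [286.8 196.8] 0.6 [0.5555 0.2346 0.033 ]
  tri [0.5556 0.2375 0.0333]
knob_mid scene [349.3 299.2] 0.86 [0.5708 0.2307 0.055 ]
knob_mid top [282.7 192. ] 0.81 [0.5638 0.243  0.055 ]
  tri [0.5653 0.2375 0.046 ]
tray scene [366.7 295. ] 0.95 [0.5467 0.2687 0.03  ]
tray scene [527. 315.] 0.78 [0.5951 0.5876 0.03  ]
tray top [228.3 337.8] 0.89 [0.2157 0.3797 0.03  ]
tray top [141.9 190. ] 0.85 [0.5797 0.5931 0.03  ]
  tri [ 0.1612  0.4121 -0.5935]
0.85
```

View pics/c1.png

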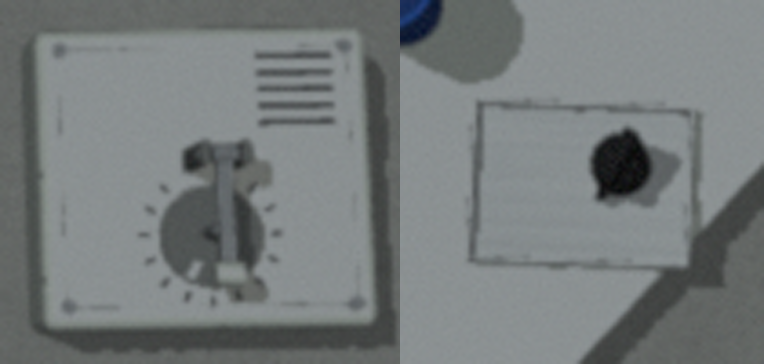

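View pics/c2.png

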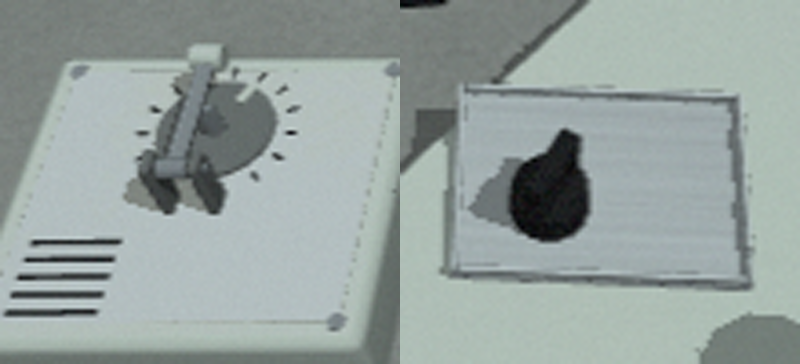

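The crops confirm the knob stands in the silver ribbed tray at scene (352,296). The lever lies towards -x over the shaft. The rib is at scene (142,244), between -x and +y. I'll move over the head now, high enough to clear the spray bottle.

>>> apply_moves(series=[{"dx": -40, "dy": -25, "dz": -25, "wx": 0.14}, {"dx": -80, "dy": -50, "dz": -50, "wx": 0.28}, {"dx": -110, "dy": -85, "dz": -80, "wx": 0.43}, {"dx": -124, "dy": -120, "dz": -115, "wx": 0.57}, {"dx": -124, "dy": -155, "dz": -150, "wx": 0.71}, {"dx": -124, "dy": -190, "dz": -185, "wx": 0.85}, {"dx": -124, "dy": -225, "dz": -220, "wx": 1.0}, {"dx": -124, "dy": -260, "dz": -255, "wx": 1.14}, {"dx": -124, "dy": -295, "dz": -290, "wx": 1.28}, {"dx": -124, "dy": -353, "dz": -340, "wx": 1.43}], gripper=1, grip_force=20)

```text
$.series[0]: bad value
```

```bash
cat >> h.py <<'E'
from scipy.spatial.transform import Rotation as Rn
def go(p,R,s=None):
    s=s or r.read_state();R0=np.array(s['tcp_rot']);d=R0.T@(np.array(p)-s['eef_pos'])*1000
    w=Rn.from_matrix(R0.T@np.array(R)).as_rotvec()
    print('shift',np.round(d,1),'rot',np.round(w,3),'t',round(s['time'],2),'pos',np.round(s['eef_pos'],4),'q',np.round(s['qpos'],2))
def down(yaw): # yaw of tool z in the world xy, tool x down
    z=np.array([np.cos(yaw),np.sin(yaw),0]);x=np.array([0,0,-1.]);return np.c_[x,np.cross(z,x),z]
E
python3 - <<'E'
from h import *
s=r.read_state();R=np.array(s['tcp_rot'])
c=viewer.camera_model('wrist');Rc=cv2.Rodrigues(np.array(c['rvec'],float))[0];o=-Rc.T@np.array(c['tvec']).reshape(3)
print('cam in tool',np.round(R.T@(o-s['eef_pos']),3),np.round(R.T@Rc.T,2).tolist())
go([.42,-.20,.25],down(-np.pi/2))
E
```

```text
cam in tool [-0.158  0.069 -0.001] [[0.0, -0.26, 0.97], [0.0, -0.97, -0.26], [1.0, 0.0, 0.0]]
shift [ -23.3 -459.9 -695.2] rot [ 2.849 -0.    -0.   ] t 0.85 pos [0.1804 0.5984 0.2268] q [-1.38  0.43  0.02  1.57 -0.01  1.13 -0.08]
```

>>> apply_moves(series=[{"dx": -40, "dy": -25, "dz": -25, "wx": 0.14, "wy": 0, "wz": 0}, {"dx": -80, "dy": -50, "dz": -50, "wx": 0.28, "wy": 0, "wz": 0}, {"dx": -110, "dy": -85, "dz": -80, "wx": 0.43, "wy": 0, "wz": 0}, {"dx": -124, "dy": -120, "dz": -115, "wx": 0.57, "wy": 0, "wz": 0}, {"dx": -124, "dy": -155, "dz": -150, "wx": 0.71, "wy": 0, "wz": 0}, {"dx": -124, "dy": -190, "dz": -185, "wx": 0.85, "wy": 0, "wz": 0}, {"dx": -124, "dy": -225, "dz": -220, "wx": 1.0, "wy": 0, "wz": 0}, {"dx": -124, "dy": -260, "dz": -255, "wx": 1.14, "wy": 0, "wz": 0}, {"dx": -124, "dy": -295, "dz": -290, "wx": 1.28, "wy": 0, "wz": 0}, {"dx": -124, "dy": -353, "dz": -340, "wx": 1.43, "wy": 0, "wz": 0}], gripper=1, grip_force=20)

```text
time: 1.85
eef_pos: [0.4016, 0.1994, 0.3511]
tcp_rot: [[0.0, 0.157, 0.988], [0.001, 0.988, -0.157], [-1.0, 0.001, 0.0]]
ft_force: [1.2, 1.2, -0.3]
grip_width: 0.0921
```

```bash
python3 - <<'E'
from h import *
go([.42,-.20,.25],down(-np.pi/2))
E
```

```text
shift [ 100.6 -391.7   80.9] rot [ 1.413e+00 -1.000e-03 -1.000e-03] t 1.85 pos [0.4016 0.1994 0.3511] q [-1.02  0.03  0.47  1.8  -0.02  1.31 -0.71]
```

>>> apply_moves(series=[{"dx": 10, "dy": -40, "dz": 8, "wx": 0.14, "wy": 0, "wz": 0}, {"dx": 20, "dy": -80, "dz": 16, "wx": 0.28, "wy": 0, "wz": 0}, {"dx": 30, "dy": -120, "dz": 24, "wx": 0.43, "wy": 0, "wz": 0}, {"dx": 40, "dy": -160, "dz": 32, "wx": 0.57, "wy": 0, "wz": 0}, {"dx": 50, "dy": -200, "dz": 40, "wx": 0.71, "wy": 0, "wz": 0}, {"dx": 60, "dy": -240, "dz": 50, "wx": 0.85, "wy": 0, "wz": 0}, {"dx": 70, "dy": -280, "dz": 60, "wx": 1.0, "wy": 0, "wz": 0}, {"dx": 80, "dy": -320, "dz": 70, "wx": 1.14, "wy": 0, "wz": 0}, {"dx": 90, "dy": -360, "dz": 76, "wx": 1.28, "wy": 0, "wz": 0}, {"dx": 100, "dy": -392, "dz": 81, "wx": 1.41, "wy": 0, "wz": 0}])

```text
time: 2.85
eef_pos: [0.4199, -0.2027, 0.2507]
tcp_rot: [[0.002, 1.0, -0.003], [0.001, -0.003, -1.0], [-1.0, 0.002, -0.001]]
ft_force: [0.0, 1.4, 0.0]
grip_width: 0.0917
```

```bash
python3 - <<'E'
from h import *
s=r.read_state();print(np.round(s['eef_pos'],4),np.round(s['qpos'],2),np.round(s['qd'],2))
c=viewer.camera_model('wrist')
snap('wrist','w1.png')
for t,z in [('shaft_tip',.0895),('lever_pivot',.097),('lever_tab',.093)]:
    for l in viewer.tip_of('wrist',t)[:2]:
        uv=l['point'][::-1];print(t,np.round(uv,1),l['p'],np.round(atz(c,uv,z,True),4))
E
```

```text
[ 0.4199 -0.2027  0.2507] [-0.47  0.19  0.96  1.96 -0.18  1.08 -1.01] [ 0.67  0.56  0.35 -0.09 -0.57 -0.15 -0.01]
lever_pivot [330.4 119.2] 0.96 [ 0.5137 -0.2087  0.097 ]
lever_tab [332.8 209.1] 0.62 [ 0.4372 -0.2107  0.093 ]
```

View pics/w1.png

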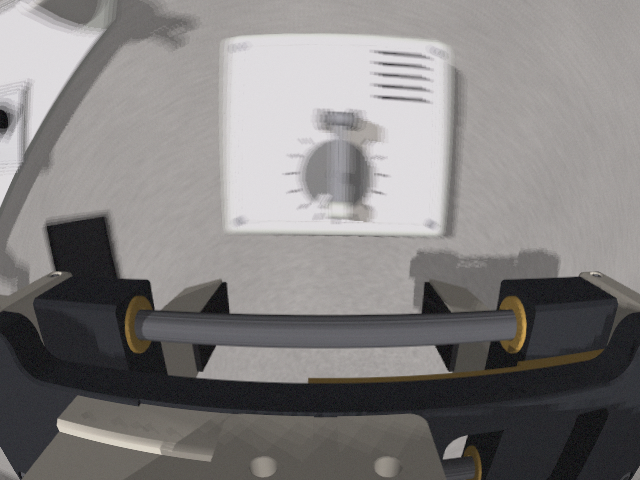

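The picture is blurred because the arm was still moving. The lever shows at (340,170) with its tab near (342,210). I'll retake it at rest.

```bash
python3 - <<'E'
from h import *
s=r.read_state();print(np.round(s['eef_pos'],4),np.round(s['qpos'],2),np.round(s['qd'],2))
c=viewer.camera_model('wrist')
im=snap('wrist','w2.png');cv2.imwrite('pics/w2c.png',cv2.resize(im[20:260,200:480,::-1],(700,600),interpolation=2))
for t,z in [('shaft_tip',.0895),('lever_pivot',.097),('lever_tab',.097),('head',0)]:
    for l in viewer.tip_of('wrist',t)[:2]:
        uv=l['point'][::-1];print(t,np.round(uv,1),round(l['p'],2),np.round(atz(c,uv,z,True),4))
E
```

```text
[ 0.4197 -0.2009  0.2505] [-0.47  0.19  0.96  1.96 -0.17  1.08 -1.01] [-0.03 -0.02 -0.03  0.    0.    0.   -0.  ]
lever_pivot [333.9 117.9] 0.77 [ 0.5144 -0.2092  0.097 ]
lever_tab [335.9 212. ] 0.59 [ 0.435  -0.2113  0.097 ]
head [332.1 130.8] 0.73 [ 0.5082 -0.2095  0.    ]
```

View pics/w2c.png

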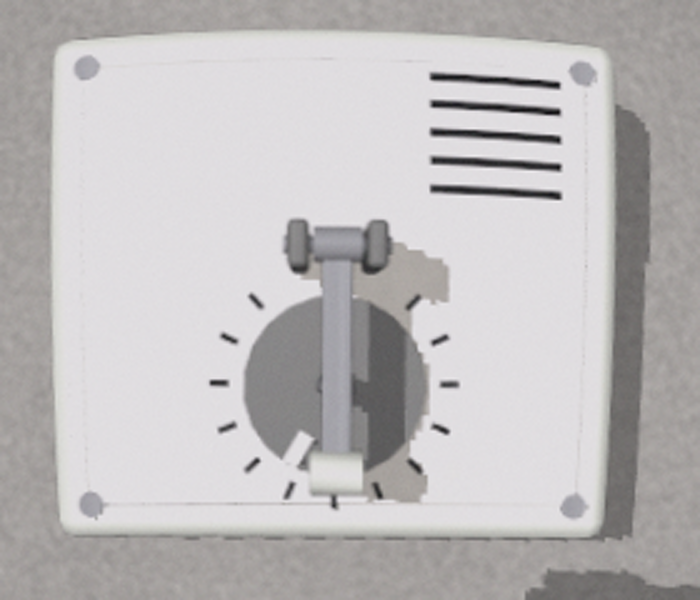

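Clear view: the tab is at full-picture (334.4,209.6), the pivot at (335.2,117.2), and the rib at (319.6,199.6) left of the lever. I'll compute positions from these.

```bash
python3 - <<'E'
from h import *
c=viewer.camera_model('wrist')
f=lambda u,v,z:atz(c,(200+u/2.5,20+v/2.5),z,True)
S=[f(*p,.06) for p in[(87,67),(582,72),(572,505),(91,503)]]
print(np.round(S,4)); m=np.mean(S,0);print('head c',np.round(m,4))
yaw=np.arctan2(*( (S[0]+S[1]-S[2]-S[3])[[1,0]])), np.arctan2(-(S[0]-S[1]+S[3]-S[2])[0],(S[0]-S[1]+S[3]-S[2])[1]);print('yaw',yaw)
y=np.mean(yaw)
for n,p in dict(tab=f(336,474,.099),tab97=f(336,474,.097),piv=f(338,243,.1),dial=f(335.5,385.5,.0655),rib=f(299,449,.0685)).items():print(n,np.round(p,4))
ax=m+[-.04*np.cos(y),-.04*np.sin(y),0];print('axis pred',ax,'pivot pred',m[:2]+[.01,.01*y])
d=f(299,449,.0685)-f(335.5,385.5,.0655);print('rib dir',np.degrees(np.arctan2(d[1],d[0])), np.hypot(*d[:2]))
go([ax[0]-.027,ax[1],.079],down(-np.pi/2+y))
E
```

```text
[[ 0.591  -0.1136  0.06  ]
 [ 0.5917 -0.3021  0.06  ]
 [ 0.4212 -0.3021  0.06  ]
 [ 0.4205 -0.1139  0.06  ]]
head c [ 0.5061 -0.2079  0.06  ]
yaw (np.float64(0.0007449911521702466), np.float64(0.0035571698527815027))
tab [ 0.4383 -0.2082  0.099 ]
tab97 [ 0.438  -0.2082  0.097 ]
piv [ 0.5158 -0.2081  0.1   ]
dial [ 0.466  -0.2085  0.0655]
rib [ 0.4426 -0.1952  0.0685]
axis pred [ 0.46608857 -0.20802453  0.06      ] pivot pred [ 0.51608848 -0.20791698]
rib dir 150.41310518235153 0.02691274238532893
shift [171.9  18.4   9.2] rot [ 0.004 -0.002 -0.001] t 3.3 pos [ 0.4205 -0.1993  0.2509] q [-0.47  0.18  0.96  1.96 -0.17  1.08 -1.01]
```

>>> apply_moves(series=[{"dx": 20, "dy": 5, "dz": 3, "wx": 0, "wy": 0, "wz": 0}, {"dx": 45, "dy": 10, "dz": 6, "wx": 0, "wy": 0, "wz": 0}, {"dx": 75, "dy": 15, "dz": 9, "wx": 0, "wy": 0, "wz": 0}, {"dx": 105, "dy": 18, "dz": 9, "wx": 0, "wy": 0, "wz": 0}, {"dx": 130, "dy": 18, "dz": 9, "wx": 0, "wy": 0, "wz": 0}, {"dx": 150, "dy": 18, "dz": 9, "wx": 0, "wy": 0, "wz": 0}, {"dx": 165, "dy": 18, "dz": 9, "wx": 0, "wy": 0, "wz": 0}, {"dx": 171, "dy": 18, "dz": 9, "wx": 0, "wy": 0, "wz": 0}, {"dx": 171, "dy": 18, "dz": 9, "wx": 0, "wy": 0, "wz": 0}, {"dx": 171, "dy": 18, "dz": 9, "wx": 0, "wy": 0, "wz": 0}], gripper=0)

```text
time: 4.3
eef_pos: [0.4393, -0.2078, 0.0806]
tcp_rot: [[0.002, 1.0, 0.006], [0.002, 0.006, -1.0], [-1.0, 0.002, -0.002]]
ft_force: [-0.2, 0.5, 0.0]
grip_width: 0.0462
```

```bash
python3 - <<'E'
from h import *
go([.439,-.208,.079],down(-np.pi/2))
im=snap('wrist','w3.png')
snap('scene','s3.png')
a=cv2.imread('pics/w3.png')[100:400,150:500];b=cv2.resize(cv2.imread('pics/s3.png')[180:340,60:220],(300,300))
cv2.imwrite('pics/c3.png',np.hstack([a,b]))
E
```

```text
shift [ 1.6 -0.3  0.2] rot [ 0.006 -0.002 -0.002] t 4.3 pos [ 0.4393 -0.2078  0.0806] q [-0.22  0.49  0.76  2.11 -0.51  0.73 -0.7 ]
```

View pics/c3.png

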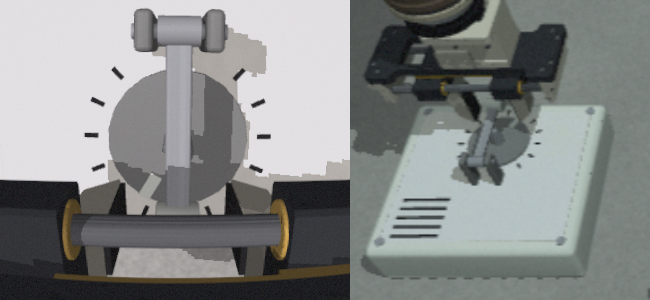

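The tab, at crop (180,210), sits centred between the fingers. Closing on it now.

>>> apply_moves(series=[{"dx": 1, "dy": 0, "dz": 0, "wx": 0, "wy": 0, "wz": 0}, {"dx": 1, "dy": 0, "dz": 0, "wx": 0, "wy": 0, "wz": 0}, {"dx": 1, "dy": 0, "dz": 0, "wx": 0, "wy": 0, "wz": 0}, {"dx": 1, "dy": 0, "dz": 0, "wx": 0, "wy": 0, "wz": 0}, {"dx": 1, "dy": 0, "dz": 0, "wx": 0, "wy": 0, "wz": 0}, {"dx": 1, "dy": 0, "dz": 0, "wx": 0, "wy": 0, "wz": 0}, {"dx": 1, "dy": 0, "dz": 0, "wx": 0, "wy": 0, "wz": 0}, {"dx": 1, "dy": 0, "dz": 0, "wx": 0, "wy": 0, "wz": 0}, {"dx": 1, "dy": 0, "dz": 0, "wx": 0, "wy": 0, "wz": 0}, {"dx": 1, "dy": 0, "dz": 0, "wx": 0, "wy": 0, "wz": 0}], gripper=-1, grip_force=12)

```text
time: 5.4
eef_pos: [0.4394, -0.2084, 0.0798]
tcp_rot: [[0.003, 1.0, 0.006], [0.001, 0.006, -1.0], [-1.0, 0.003, -0.001]]
ft_force: [-0.1, -5.1, 0.4]
grip_width: 0.0178
```

```bash
python3 - <<'E'
from h import *
s=r.read_state();print(s['eef_pos'],s['ft_force'],s['grip_width'])
for a in np.arange(.2,2.25,.1):print(round(a,2),'dx',round(-77*np.sin(a),1),'dy',round(77*(1-np.cos(a)),1))
E
```

```text
[ 0.43941323 -0.20835541  0.0797837 ] [-0.06094691 -5.13077249  0.44965712] 0.017789449102023392
0.2 dx -15.3 dy 1.5
0.3 dx -22.8 dy 3.4
0.4 dx -30.0 dy 6.1
0.5 dx -36.9 dy 9.4
0.6 dx -43.5 dy 13.4
0.7 dx -49.6 dy 18.1
0.8 dx -55.2 dy 23.4
0.9 dx -60.3 dy 29.1
1.0 dx -64.8 dy 35.4
1.1 dx -68.6 dy 42.1
1.2 dx -71.8 dy 49.1
1.3 dx -74.2 dy 56.4
1.4 dx -75.9 dy 63.9
1.5 dx -76.8 dy 71.6
1.6 dx -77.0 dy 79.2
1.7 dx -76.4 dy 86.9
1.8 dx -75.0 dy 94.5
1.9 dx -72.9 dy 101.9
2.0 dx -70.0 dy 109.0
2.1 dx -66.5 dy 115.9
2.2 dx -62.3 dy 122.3
```

>>> apply_moves(series=[{"dx": -8, "dy": 0.4, "dz": 0.3, "wx": 0, "wy": 0, "wz": 0}, {"dx": -15.3, "dy": 1.5, "dz": 0.3, "wx": 0, "wy": 0, "wz": 0}, {"dx": -22.8, "dy": 3.4, "dz": 0.3, "wx": 0, "wy": 0, "wz": 0}, {"dx": -30, "dy": 6.1, "dz": 0.3, "wx": 0, "wy": 0, "wz": 0}, {"dx": -36.9, "dy": 9.4, "dz": 0.3, "wx": 0, "wy": 0, "wz": 0}, {"dx": -43.5, "dy": 13.4, "dz": 0.3, "wx": 0, "wy": 0, "wz": 0}, {"dx": -49.6, "dy": 18.1, "dz": 0.3, "wx": 0, "wy": 0, "wz": 0}, {"dx": -55.2, "dy": 23.4, "dz": 0.3, "wx": 0, "wy": 0, "wz": 0}, {"dx": -60.3, "dy": 29.1, "dz": 0.3, "wx": 0, "wy": 0, "wz": 0}, {"dx": -64.8, "dy": 35.4, "dz": 0.3, "wx": 0, "wy": 0, "wz": 0}])

```text
time: 6.4
eef_pos: [0.475, -0.2085, 0.1451]
tcp_rot: [[0.003, 1.0, 0.006], [0.001, 0.006, -1.0], [-1.0, 0.003, -0.001]]
ft_force: [-0.8, -2.7, -0.9]
grip_width: 0.0174
```

```bash
python3 - <<'E'
from h import *
s=r.read_state();p=s['eef_pos'];print(p,s['ft_force'],s['grip_width'])
g=p+np.array([0,0,.019]);print(np.arctan2(g[2]-.097,.516-g[0]),np.hypot(g[2]-.097,.516-g[0]))
E
```

```text
[ 0.47499221 -0.20853144  0.1451105 ] [-0.7812611  -2.65372488 -0.88162806] 0.01743797974200473
1.0222923125568062 0.0786476777450858
```

>>> apply_moves(series=[{"dx": -4, "dy": 6.7, "dz": 0, "wx": 0, "wy": 0, "wz": 0}, {"dx": -7, "dy": 13.7, "dz": 0, "wx": 0, "wy": 0, "wz": 0}, {"dx": -10, "dy": 24, "dz": 0, "wx": 0, "wy": 0, "wz": 0}, {"dx": -12, "dy": 36, "dz": 0, "wx": 0, "wy": 0, "wz": 0}, {"dx": -12, "dy": 44, "dz": 0, "wx": 0, "wy": 0, "wz": 0}, {"dx": -11.6, "dy": 51.5, "dz": 0, "wx": 0, "wy": 0, "wz": 0}, {"dx": -9, "dy": 63, "dz": 0, "wx": 0, "wy": 0, "wz": 0}, {"dx": -5, "dy": 73.6, "dz": 0, "wx": 0, "wy": 0, "wz": 0}, {"dx": -1.7, "dy": 80.5, "dz": 0, "wx": 0, "wy": 0, "wz": 0}, {"dx": 2.5, "dy": 86.9, "dz": 0, "wx": 0, "wy": 0, "wz": 0}])

```text
time: 7.4
eef_pos: [0.5633, -0.2086, 0.1426]
tcp_rot: [[0.004, 1.0, 0.006], [-0.0, 0.006, -1.0], [-1.0, 0.004, 0.0]]
ft_force: [0.3, -4.3, 3.4]
grip_width: 0.018
```

```bash
python3 - <<'E'
from h import *
s=r.read_state();p=s['eef_pos'];print(p,s['ft_force'],s['grip_width'])
g=p+np.array([0,0,.019]);print(np.arctan2(g[2]-.097,.516-g[0]),np.hypot(g[2]-.097,.516-g[0]))
E
```

```text
[ 0.5632513 -0.2086234  0.1425776] [ 0.25188343 -4.32566742  3.40290364] 0.017978613252761608
2.2024809013642135 0.08001844195274434
```

>>> apply_moves(series=[{"dx": 0, "dy": 0, "dz": 0, "wx": 0, "wy": 0, "wz": 0}, {"dx": 0, "dy": 0, "dz": 0, "wx": 0, "wy": 0, "wz": 0}, {"dx": 0, "dy": 0, "dz": 0, "wx": 0, "wy": 0, "wz": 0}, {"dx": 0, "dy": 0, "dz": 0, "wx": 0, "wy": 0, "wz": 0}, {"dx": -30, "dy": 0, "dz": 0, "wx": 0, "wy": 0, "wz": 0}, {"dx": -60, "dy": -25, "dz": 0, "wx": 0, "wy": 0, "wz": 0}, {"dx": -90, "dy": -65, "dz": 0, "wx": 0, "wy": 0, "wz": 0}, {"dx": -110, "dy": -105, "dz": 0, "wx": 0, "wy": 0, "wz": 0}, {"dx": -110, "dy": -135, "dz": 0, "wx": 0, "wy": 0, "wz": 0}, {"dx": -110, "dy": -145, "dz": 0, "wx": 0, "wy": 0, "wz": 0}], gripper=1)

```text
time: 8.4
eef_pos: [0.415, -0.2096, 0.2524]
tcp_rot: [[0.005, 1.0, 0.004], [0.003, 0.004, -1.0], [-1.0, 0.005, -0.003]]
ft_force: [-0.3, 0.2, 0.4]
grip_width: 0.0904
```

>>> apply_moves(series=[{"dx": 0, "dy": 0, "dz": 0, "wx": 0, "wy": 0, "wz": 0}, {"dx": 0, "dy": 0, "dz": 0, "wx": 0, "wy": 0, "wz": 0}, {"dx": 0, "dy": 0, "dz": 0, "wx": 0, "wy": 0, "wz": 0}, {"dx": 0, "dy": 0, "dz": 0, "wx": 0, "wy": 0, "wz": 0}, {"dx": 0, "dy": 0, "dz": 0, "wx": 0, "wy": 0, "wz": 0}, {"dx": 0, "dy": 0, "dz": 0, "wx": 0, "wy": 0, "wz": 0}, {"dx": 0, "dy": 0, "dz": 0, "wx": 0, "wy": 0, "wz": 0}, {"dx": 0, "dy": 0, "dz": 0, "wx": 0, "wy": 0, "wz": 0}, {"dx": 0, "dy": 0, "dz": 0, "wx": 0, "wy": 0, "wz": 0}, {"dx": 0, "dy": 0, "dz": 0, "wx": 0, "wy": 0, "wz": 0}])

```text
time: 9.4
eef_pos: [0.4151, -0.2095, 0.2524]
tcp_rot: [[0.005, 1.0, 0.004], [0.003, 0.004, -1.0], [-1.0, 0.005, -0.003]]
ft_force: [-0.3, 0.0, -0.4]
grip_width: 0.0918
```

```bash
python3 - <<'E'
from h import *
s=r.read_state();print(np.round(s['eef_pos'],4),np.round(s['qpos'],2),np.round(s['qd'],2),s['ft_force'])
c=viewer.camera_model('wrist')
im=snap('wrist','w4.png');cv2.imwrite('pics/w4c.png',cv2.resize(im[20:260,200:480,::-1],(700,600),interpolation=2))
for t,z in [('shaft_tip',.0895),('lever_pivot',.097),('lever_tab',.123)]:
    for l in viewer.tip_of('wrist',t)[:2]:
        uv=l['point'][::-1];print(t,np.round(uv,1),round(l['p'],2),np.round(atz(c,uv,z,True),4))
np.savez('w4.npz',K=c['K'],rvec=c['rvec'],tvec=c['tvec'])
E
```

```text
[ 0.4151 -0.2095  0.2524] [-0.47  0.18  0.98  1.96 -0.18  1.08 -0.98] [-0.  0. -0.  0.  0.  0. -0.] [-0.34235248  0.04086116 -0.41207416]
shaft_tip [322.1 169.3] 0.66 [ 0.4668 -0.2077  0.0895]
lever_pivot [327.1 114.3] 0.95 [ 0.5137 -0.2118  0.097 ]
lever_tab [327.9  22.2] 0.73 [ 0.5865 -0.212   0.123 ]
```

View pics/w4c.png

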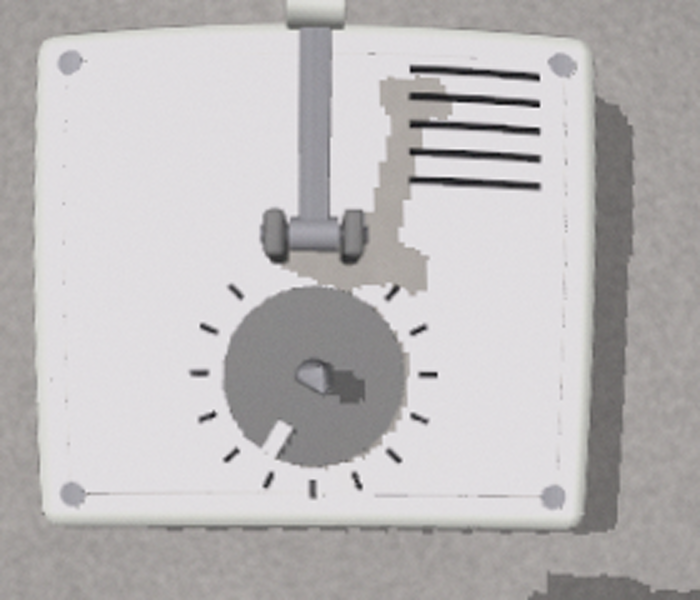

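The lever is laid back (tab at crop (315,10)) and the shaft is free at crop (314,376). The rib at crop (276,440) points to -x and slightly +y.

```bash
python3 - <<'E'
from h import *
c=dict(np.load('w4.npz'))
f=lambda u,v,z:atz(c,(200+u/2.5,20+v/2.5),z,True)
S=[f(*p,.06) for p in[(70,62),(563,64),(553,496),(72,493)]]
m=np.mean(S,0);print('head c',np.round(m,4))
print('yaws',np.arctan2(*((S[0]+S[1]-S[2]-S[3])[[1,0]])),np.arctan2(-(S[0]-S[1]+S[3]-S[2])[0],(S[0]-S[1]+S[3]-S[2])[1]))
dc=f(316,376,.0655);print('dial',np.round(dc,4),'shafttip',np.round(f(312.5,373,.0895),4))
im=cv2.imread('pics/w4.png')
mk=np.zeros(im.shape[:2],bool);g=im[:,:,1]
sub=(g[180:210,296:322]>185)
# restrict to within disc radius 34 mm and rib radius
P=[];
for v in range(178,210):
    for u in range(296,330):
        if g[v,u]>180:
            p=atz(c,(u,v),.0685,True);q=p-dc
            if .017<np.hypot(q[0],q[1])<.0335:P.append(p[:2])
P=np.array(P);print(len(P),P.mean(0));q=P.mean(0)-dc[:2];print('dir',np.degrees(np.arctan2(q[1],q[0])),np.hypot(*q))
for ax in ([.4665,-.208],dc[:2]):
  q=P.mean(0)-ax;print(np.degrees(np.arctan2(q[1],q[0])),np.hypot(*q))
w,V=np.linalg.eigh(np.cov(P.T));v=V[:,1];print('pca',np.degrees(np.arctan2(-v[1]*np.sign(v[0]),-abs(v[0]))),np.sqrt(w*12))
s=[f(285.5,424,.0685),f(267.5,454.5,.0685)];d=s[1]-s[0];print('edge',np.degrees(np.arctan2(d[1],d[0])))
E
```

```text
head c [ 0.5047 -0.2107  0.06  ]
yaws -0.004679253890323988 -0.00032768935934237035
dial [ 0.4646 -0.2114  0.0655] shafttip [ 0.4669 -0.2102  0.0895]
85 [ 0.4418775  -0.19660337]
dir 146.84043178991445 0.027128336937289905
155.16273232074226 0.027132096520293383
146.84043178991445 0.027128336937289905
pca 150.32630647694796 [0.00576096 0.01289124]
edge 149.62124135201807
```

>>> apply_moves(series=[{"dx": 0, "dy": 3, "dz": -20, "wx": 0.03, "wy": 0, "wz": 0}, {"dx": 0, "dy": 10, "dz": -60, "wx": 0.06, "wy": 0, "wz": 0}, {"dx": 0, "dy": 20, "dz": -105, "wx": 0.1, "wy": 0, "wz": 0}, {"dx": 0, "dy": 30, "dz": -150, "wx": 0.15, "wy": 0, "wz": 0}, {"dx": 0, "dy": 40, "dz": -195, "wx": 0.2, "wy": 0, "wz": 0}, {"dx": 0, "dy": 50, "dz": -240, "wx": 0.25, "wy": 0, "wz": 0}, {"dx": 0, "dy": 60, "dz": -285, "wx": 0.3, "wy": 0, "wz": 0}, {"dx": 0, "dy": 70, "dz": -330, "wx": 0.35, "wy": 0, "wz": 0}, {"dx": 0, "dy": 80, "dz": -375, "wx": 0.4, "wy": 0, "wz": 0}, {"dx": 0, "dy": 88, "dz": -420, "wx": 0.44, "wy": 0, "wz": 0}])

```text
time: 10.6
eef_pos: [0.5016, 0.2129, 0.2541]
tcp_rot: [[0.005, 0.906, -0.424], [0.003, -0.424, -0.906], [-1.0, 0.003, -0.005]]
ft_force: [-0.0, 0.0, 0.7]
grip_width: 0.0917
```

```bash
python3 - <<'E'
from h import *
go([.512,.255,.25],down(np.radians(-115)))
C=viewer.camera_model('top');
for t,z in [('stand',.03),('spray',.03),('cup',.03)]:
    l=viewer.tip_of('top',t)
    for a in l[:1]:print(t,a['point'],round(a['p'],2),np.round(atz(C,a['point'][::-1],z),3))
E
```

```text
shift [  4.2  -8.5 -42.5] rot [-0.001 -0.005 -0.003] t 10.6 pos [0.5016 0.2129 0.2541] q [-1.12  0.34  0.83  1.78 -0.28  1.14 -2.21]
stand [144.9, 341.7] 0.6 [0.684 0.097 0.03 ]
spray [269.6, 222.9] 0.93 [0.38  0.393 0.03 ]
cup [150.2, 224.5] 0.91 [0.676 0.388 0.03 ]
```

>>> apply_moves(series=[{"dx": 1, "dy": -2, "dz": -12, "wx": 0, "wy": 0, "wz": 0}, {"dx": 2, "dy": -5, "dz": -25, "wx": 0, "wy": 0, "wz": 0}, {"dx": 4, "dy": -8, "dz": -36, "wx": 0, "wy": 0, "wz": 0}, {"dx": 4, "dy": -8, "dz": -42, "wx": 0, "wy": 0, "wz": 0}, {"dx": 4, "dy": -8, "dz": -42, "wx": 0, "wy": 0, "wz": 0}, {"dx": 4, "dy": -8, "dz": -42, "wx": 0, "wy": 0, "wz": 0}, {"dx": 4, "dy": -8, "dz": -42, "wx": 0, "wy": 0, "wz": 0}, {"dx": 4, "dy": -8, "dz": -42, "wx": 0, "wy": 0, "wz": 0}, {"dx": 4, "dy": -8, "dz": -42, "wx": 0, "wy": 0, "wz": 0}, {"dx": 4, "dy": -8, "dz": -42, "wx": 0, "wy": 0, "wz": 0}])

```text
time: 11.75
eef_pos: [0.5114, 0.2558, 0.2494]
tcp_rot: [[0.004, 0.909, -0.417], [0.002, -0.417, -0.909], [-1.0, 0.003, -0.004]]
ft_force: [-0.7, 0.4, 0.2]
grip_width: 0.0918
```

```bash
python3 - <<'E'
from h import *
c=viewer.camera_model('wrist');np.savez('w5.npz',K=c['K'],rvec=c['rvec'],tvec=c['tvec'])
im=snap('wrist','w5.png')
for t,z in [('knob',.033),('knob_mid',.055)]:
    for l in viewer.tip_of('wrist',t)[:2]:
        uv=l['point'][::-1];print(t,np.round(uv,1),round(l['p'],2),np.round(atz(c,uv,z,True),4))
for l in viewer.cut_out('wrist','knob')[:2]:print(l['rect'],l['p'])
s=r.read_state();print(s['eef_pos'])
E
```

```text
knob [322.9 163. ] 0.95 [0.5626 0.2339 0.033 ]
knob_mid [320.8 172.3] 0.76 [0.556  0.2389 0.055 ]
[321.4, 172.7, 43.9, 53.7] 0.8
[0.51135222 0.25592047 0.24935552]
```

View pics/w5.png

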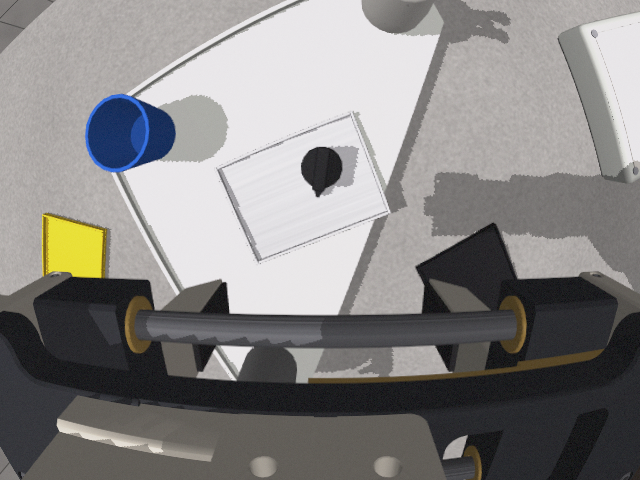

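```bash
python3 - <<'E'
import cv2,numpy as np
im=cv2.imread('pics/w5.png')[130:215,280:385].astype(float)
im=np.clip(im*1.0,0,255);a=(255*(im/255)**.5).astype(np.uint8)
cv2.imwrite('pics/w5c.png',cv2.resize(a,None,fx=7,fy=7,interpolation=2))
E
```

```text
(no output)
```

View pics/w5c.png

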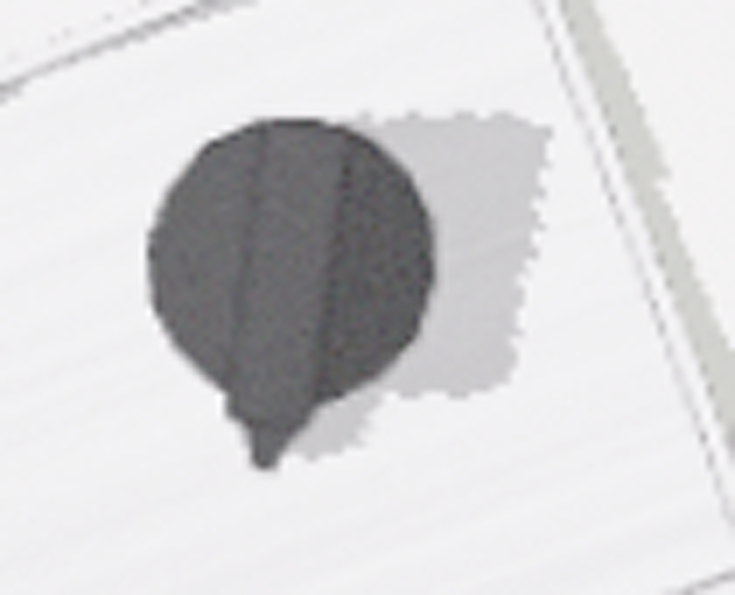

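The nose shows at enlarged (264,465), pointing towards the robot, and the bar runs from (305,135) to (273,400). Computing the pose from these.

```bash
python3 - <<'E'
from h import *
c=dict(np.load('w5.npz'))
f=lambda u,v,z:atz(c,(280+u/7,130+v/7),z,True)
a=lambda d:round(float(np.degrees(np.arctan2(d[1],d[0]))),1)
n=f(264,465,.044);sk=f(293,262,.05);print('skirt',sk,'nose',n,a(n-sk),np.hypot(*(n-sk)[:2]))
for p,q in [((262,128),(232,385)),((350,148),(318,400))]:
    d=f(*q,.077)-f(*p,.077);print('bar edge',a(d))
m=[f(262,128,.077),f(350,148,.077),f(232,385,.077),f(318,400,.077)];print(np.mean(m,0),np.linalg.norm(m[0]-m[1]))
e=f(306,130,.077);b=f(272,400,.077);print(e,b,np.hypot(*(e-b)[:2]),(e+b)/2)
L=viewer.cut_out('wrist','knob')[0];cn,_=cv2.findContours(L['mask'].astype(np.uint8),0,1);print(cv2.minEnclosingCircle(max(cn,key=len)))
s=r.read_state();print(s['eef_pos'])
E
```

```text
skirt [0.5596475  0.23619356 0.05      ] nose [0.53514835 0.25202499 0.044     ] 147.1 0.029169203864589696
bar edge 148.6
bar edge 148.2
[0.56039648 0.23585204 0.077     ] 0.011345721985135343
[0.57522987 0.2268772  0.077     ] [0.54576158 0.24515982 0.077     ] 0.03467901400939728 [0.56049573 0.23601851 0.077     ]
((321.75439453125, 171.76699829101562), 25.156810760498047)
[0.51135765 0.25596171 0.24934445]
```

```bash
python3 - <<'E'
from h import *
go([.560,.236,.10],down(np.radians(-121.7)))
go([.560,.236,.055],down(np.radians(-121.7)))
E
```

```text
shift [149.5  52.1  -1.6] rot [ 0.123 -0.004 -0.003] t 12.0 pos [0.5114 0.256  0.2493] q [-1.14  0.39  0.81  1.72 -0.31  1.15 -2.24]
shift [194.5  51.9  -1.5] rot [ 0.123 -0.004 -0.003] t 12.0 pos [0.5114 0.256  0.2493] q [-1.14  0.39  0.81  1.72 -0.31  1.15 -2.24]
```

>>> apply_moves(series=[{"dx": 20, "dy": 15, "dz": 0, "wx": 0.03, "wy": 0, "wz": 0}, {"dx": 45, "dy": 30, "dz": -0.5, "wx": 0.07, "wy": 0, "wz": 0}, {"dx": 70, "dy": 42, "dz": -1, "wx": 0.1, "wy": -0.004, "wz": -0.003}, {"dx": 95, "dy": 52, "dz": -1.6, "wx": 0.123, "wy": -0.004, "wz": -0.003}, {"dx": 115, "dy": 52, "dz": -1.6, "wx": 0.123, "wy": -0.004, "wz": -0.003}, {"dx": 130, "dy": 52, "dz": -1.6, "wx": 0.123, "wy": -0.004, "wz": -0.003}, {"dx": 142, "dy": 52, "dz": -1.6, "wx": 0.123, "wy": -0.004, "wz": -0.003}, {"dx": 149, "dy": 52, "dz": -1.6, "wx": 0.123, "wy": -0.004, "wz": -0.003}, {"dx": 149, "dy": 52, "dz": -1.6, "wx": 0.123, "wy": -0.004, "wz": -0.003}, {"dx": 149, "dy": 52, "dz": -1.6, "wx": 0.123, "wy": -0.004, "wz": -0.003}], gripper=-0.1)

```text
time: 13.0
eef_pos: [0.5602, 0.2362, 0.1011]
tcp_rot: [[0.001, 0.851, -0.525], [0.0, -0.525, -0.851], [-1.0, 0.0, -0.0]]
ft_force: [-0.5, 0.3, -0.5]
grip_width: 0.0414
```

```bash
python3 - <<'E'
from h import *
go([.560,.236,.055],down(np.radians(-121.7)))
im=snap('wrist','w6.png');a=im[100:400,150:500,::-1]
cv2.imwrite('pics/w6c.png',cv2.resize(a,None,fx=2,fy=2))
E
```

```text
shift [46.1 -0.1  0.3] rot [ 0. -0. -0.] t 13.0 pos [0.5602 0.2362 0.1011] q [-0.96  0.62  0.72  1.8  -0.51  0.92 -2.14]
```

View pics/w6c.png

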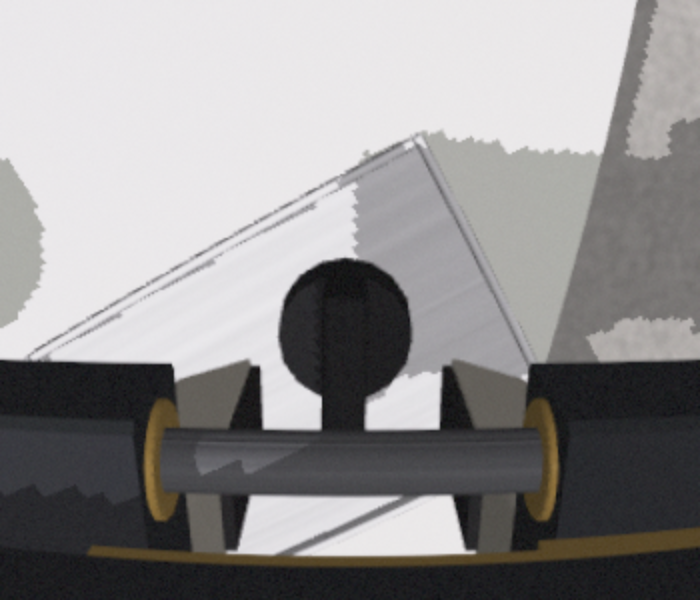

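The bar at (345,340) is aligned and midway between the fingers (262 and 441). Descending, then gripping.

>>> apply_moves(series=[{"dx": 8, "dy": 0, "dz": 0, "wx": 0, "wy": 0, "wz": 0}, {"dx": 16, "dy": 0, "dz": 0, "wx": 0, "wy": 0, "wz": 0}, {"dx": 24, "dy": 0, "dz": 0, "wx": 0, "wy": 0, "wz": 0}, {"dx": 31, "dy": 0, "dz": 0, "wx": 0, "wy": 0, "wz": 0}, {"dx": 37, "dy": 0, "dz": 0, "wx": 0, "wy": 0, "wz": 0}, {"dx": 42, "dy": 0, "dz": 0, "wx": 0, "wy": 0, "wz": 0}, {"dx": 46, "dy": 0, "dz": 0, "wx": 0, "wy": 0, "wz": 0}, {"dx": 46, "dy": 0, "dz": 0, "wx": 0, "wy": 0, "wz": 0}, {"dx": 46, "dy": 0, "dz": 0, "wx": 0, "wy": 0, "wz": 0}, {"dx": 46, "dy": 0, "dz": 0, "wx": 0, "wy": 0, "wz": 0}])

```text
time: 14.05
eef_pos: [0.5607, 0.2363, 0.0556]
tcp_rot: [[0.001, 0.851, -0.525], [0.001, -0.525, -0.851], [-1.0, 0.001, -0.001]]
ft_force: [0.5, -0.3, 0.2]
grip_width: 0.0413
```

>>> apply_moves(series=[{"dx": 0, "dy": 0, "dz": 0, "wx": 0, "wy": 0, "wz": 0}, {"dx": 0, "dy": 0, "dz": 0, "wx": 0, "wy": 0, "wz": 0}, {"dx": 0, "dy": 0, "dz": 0, "wx": 0, "wy": 0, "wz": 0}, {"dx": 0, "dy": 0, "dz": 0, "wx": 0, "wy": 0, "wz": 0}, {"dx": 0, "dy": 0, "dz": 0, "wx": 0, "wy": 0, "wz": 0}, {"dx": 0, "dy": 0, "dz": 0, "wx": 0, "wy": 0, "wz": 0}, {"dx": 0, "dy": 0, "dz": 0, "wx": 0, "wy": 0, "wz": 0}, {"dx": 0, "dy": 0, "dz": 0, "wx": 0, "wy": 0, "wz": 0}, {"dx": 0, "dy": 0, "dz": 0, "wx": 0, "wy": 0, "wz": 0}, {"dx": 0, "dy": 0, "dz": 0, "wx": 0, "wy": 0, "wz": 0}], gripper=-1, grip_force=35)

```text
time: 15.05
eef_pos: [0.5607, 0.2363, 0.0557]
tcp_rot: [[0.001, 0.851, -0.525], [0.001, -0.525, -0.851], [-1.0, 0.001, -0.001]]
ft_force: [-0.4, 0.7, 0.7]
grip_width: 0.0116
```

>>> apply_moves(series=[{"dx": -25, "dy": 0, "dz": 0, "wx": 0, "wy": 0, "wz": 0}, {"dx": -65, "dy": 0, "dz": 0, "wx": 0, "wy": 0, "wz": 0}, {"dx": -105, "dy": 8, "dz": 20, "wx": 0, "wy": 0, "wz": 0}, {"dx": -140, "dy": 20, "dz": 55, "wx": -0.02, "wy": 0, "wz": 0}, {"dx": -150, "dy": 35, "dz": 98, "wx": -0.02, "wy": 0, "wz": 0}, {"dx": -150, "dy": 50, "dz": 142, "wx": -0.02, "wy": 0, "wz": 0}, {"dx": -150, "dy": 66, "dz": 186, "wx": -0.02, "wy": 0, "wz": 0}, {"dx": -150, "dy": 82, "dz": 230, "wx": -0.02, "wy": 0, "wz": 0}, {"dx": -150, "dy": 98, "dz": 274, "wx": -0.02, "wy": 0, "wz": 0}, {"dx": -150, "dy": 113, "dz": 318, "wx": -0.02, "wy": 0, "wz": 0}])

```text
time: 16.05
eef_pos: [0.4888, -0.0954, 0.2054]
tcp_rot: [[0.002, 0.861, -0.508], [0.001, -0.508, -0.861], [-1.0, 0.001, -0.002]]
ft_force: [0.6, 0.0, -0.5]
grip_width: 0.0115
```

```bash
python3 - <<'E'
from h import *
s=r.read_state();print(s['grip_width'])
go([.4655,-.209,.145],down(np.radians(-120.5)))
E
```

```text
0.01152144050451774
shift [ 60.3  37.5 109.8] rot [-0.001 -0.002 -0.001] t 16.05 pos [ 0.4888 -0.0954  0.2054] q [-0.6   0.32  0.89  1.95 -0.29  1.   -1.68]
```

>>> apply_moves(series=[{"dx": 0, "dy": 10, "dz": 30, "wx": 0, "wy": 0, "wz": 0}, {"dx": 5, "dy": 22, "dz": 65, "wx": 0, "wy": 0, "wz": 0}, {"dx": 15, "dy": 32, "dz": 95, "wx": 0, "wy": 0, "wz": 0}, {"dx": 28, "dy": 37.5, "dz": 110, "wx": 0, "wy": 0, "wz": 0}, {"dx": 42, "dy": 37.5, "dz": 110, "wx": 0, "wy": 0, "wz": 0}, {"dx": 52, "dy": 37.5, "dz": 110, "wx": 0, "wy": 0, "wz": 0}, {"dx": 58, "dy": 37.5, "dz": 110, "wx": 0, "wy": 0, "wz": 0}, {"dx": 60, "dy": 37.5, "dz": 110, "wx": 0, "wy": 0, "wz": 0}, {"dx": 60, "dy": 37.5, "dz": 110, "wx": 0, "wy": 0, "wz": 0}, {"dx": 60, "dy": 37.5, "dz": 110, "wx": 0, "wy": 0, "wz": 0}])

```text
time: 17.05
eef_pos: [0.4657, -0.2088, 0.1456]
tcp_rot: [[0.002, 0.862, -0.507], [0.001, -0.507, -0.862], [-1.0, 0.002, -0.002]]
ft_force: [-0.4, 0.1, -0.2]
grip_width: 0.0117
```

```bash
python3 - <<'E'
from h import *
go([.4655,-.209,.1235],down(np.radians(-120.5)))
c=viewer.camera_model('wrist');np.savez('w7.npz',K=c['K'],rvec=c['rvec'],tvec=c['tvec'])
im=snap('wrist','w7.png');cv2.imwrite('pics/w7c.png',cv2.resize(im[40:340,140:500,::-1],(720,600),interpolation=2))
b=snap('scene','s7.png')[150:330,60:240,::-1]
b=cv2.resize(b,(540,540),interpolation=2);cv2.imwrite('pics/s7c.png',b)
E
```

```text
shift [22.1 -0.2  0.3] rot [ 0.    -0.002 -0.002] t 17.05 pos [ 0.4657 -0.2088  0.1456] q [-0.3   0.42  0.83  2.   -0.4   0.89 -1.35]
```

View pics/w7c.png

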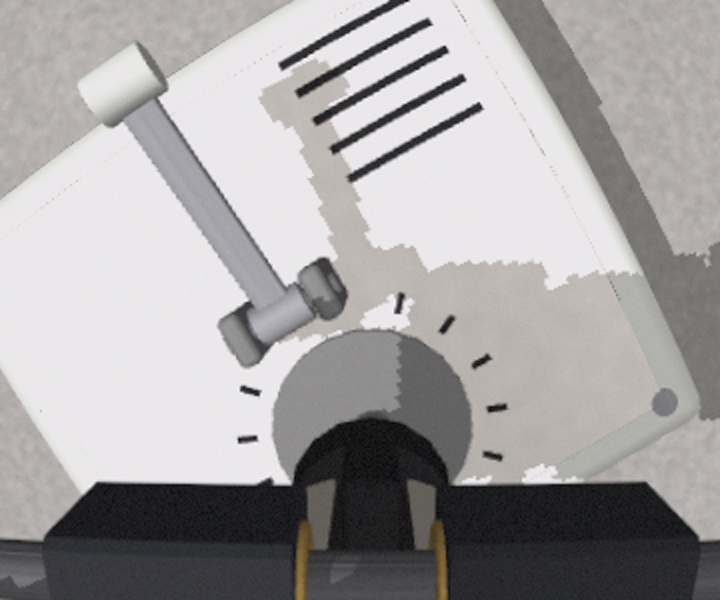

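View pics/s7c.png

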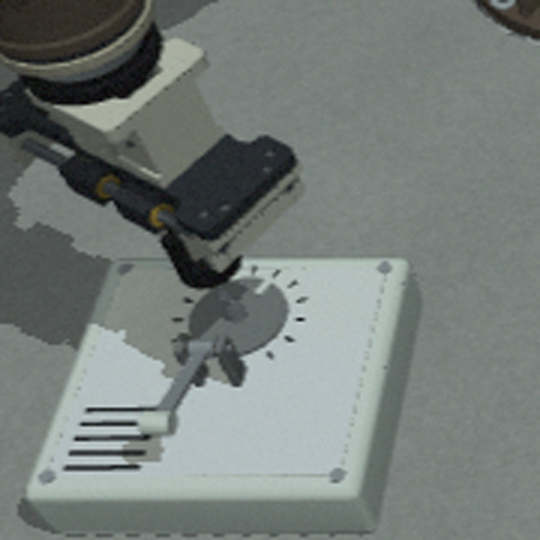

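The lever is still laid back at (140,90). The knob skirt's centre column, 371, matches the dial's, 372. I'll fit the dial rim to refine the axis.

```bash
python3 - <<'E'
from h import *
from scipy.optimize import least_squares
c=dict(np.load('w7.npz'));s=r.read_state();print(s['eef_pos'])
f=lambda u,v,z:atz(c,(140+u/2,40+v/2),z,True)
P=np.array([f(u,v,.0655)[:2] for u,v in[(372,330),(340,335),(308,352),(283,384),(273,420),(405,335),(437,352),(461,384),(471,420)]])
o=least_squares(lambda q:np.hypot(*(P-q).T)-.034,[.465,-.209]);print('axis',o.x,o.fun*1000)
K=np.array([f(u,v,.123+.016)[:2] for u,v in[(372,418),(335,430),(310,450),(297,480),(408,430),(433,450),(447,480)]])
o=least_squares(lambda q:np.hypot(*(K-q).T)-.021,[.465,-.209]);print('knob skirt axis',o.x,o.fun*1000)
o=least_squares(lambda q:np.hypot(*(f(0,0,0)[:2]*0+np.array([f(u,v,q[2])[:2] for u,v in[(372,418),(335,430),(310,450),(297,480),(408,430),(433,450),(447,480)]])-q[:2]).T)-.021,[.465,-.209,.139]);print(o.x)
S=[f(665,402,.06)];print('screw',S)
E
```

```text
[ 0.46570345 -0.20899231  0.14569571]
axis [ 0.46413761 -0.21011415] [ 0.09966317  0.10124893  0.07015346 -0.42474935 -0.63482057  0.17774348
  0.2258419  -0.48787018 -0.70118432]
knob skirt axis [ 0.46621692 -0.21117822] [ 1.46073323  0.34922907 -0.40639899 -1.89539334  0.29476284 -0.50199465
 -1.80157605]
[ 0.46038912 -0.20776317  0.11119063]
screw [array([ 0.41890151, -0.30467692,  0.06      ])]
```

>>> apply_moves(series=[{"dx": 8, "dy": 0, "dz": 0, "wx": 0, "wy": 0, "wz": 0}, {"dx": 16, "dy": 0, "dz": 0, "wx": 0, "wy": 0, "wz": 0}, {"dx": 23, "dy": 0, "dz": 0, "wx": 0, "wy": 0, "wz": 0}, {"dx": 29, "dy": 0, "dz": 0, "wx": 0, "wy": 0, "wz": 0}, {"dx": 33, "dy": 0, "dz": 0, "wx": 0, "wy": 0, "wz": 0}, {"dx": 36, "dy": 0, "dz": 0, "wx": 0, "wy": 0, "wz": 0}, {"dx": 38, "dy": 0, "dz": 0, "wx": 0, "wy": 0, "wz": 0}, {"dx": 39, "dy": 0, "dz": 0, "wx": 0, "wy": 0, "wz": 0}, {"dx": 39, "dy": 0, "dz": 0, "wx": 0, "wy": 0, "wz": 0}, {"dx": 39, "dy": 0, "dz": 0, "wx": 0, "wy": 0, "wz": 0}])

```text
time: 18.15
eef_pos: [0.4659, -0.209, 0.1068]
tcp_rot: [[0.003, 0.862, -0.508], [0.001, -0.508, -0.862], [-1.0, 0.002, -0.002]]
ft_force: [0.8, -0.2, -0.2]
grip_width: 0.0118
```

```bash
python3 - <<'E'
from h import *
s=r.read_state();print({k:np.round(s[k],4).tolist() for k in('time','eef_pos','ft_force','wrist_torque','grip_width')})
im=snap('wrist','w8.png');cv2.imwrite('pics/w8c.png',cv2.resize(im[140:340,200:440,::-1],(720,600),interpolation=2))
E
```

```text
{'time': 18.15, 'eef_pos': [0.4659, -0.209, 0.1068], 'ft_force': [0.8025, -0.1568, -0.2296], 'wrist_torque': [-0.0552, 0.1697, 0.0756], 'grip_width': 0.0118}
```

View pics/w8c.png

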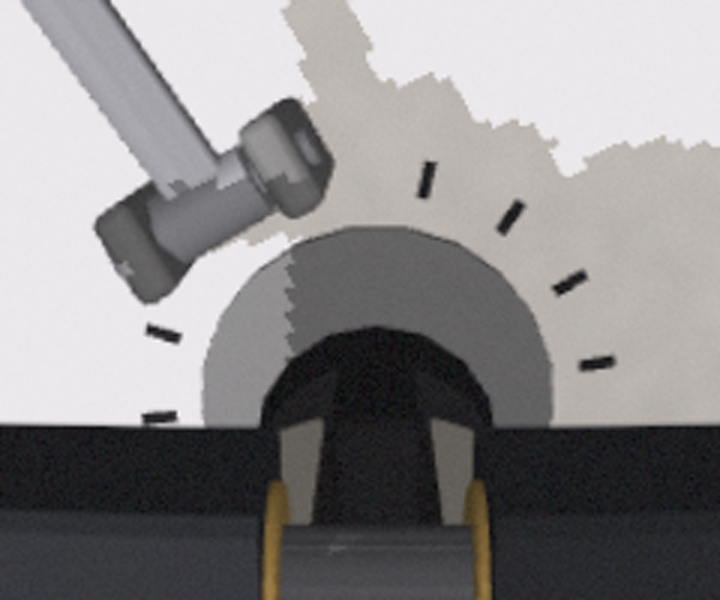

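There's no force with the knob's underside about 5 mm below the shaft tip, so the bore has gone on. Pushing down now.

>>> apply_moves(series=[{"dx": 1, "dy": 0, "dz": 0, "wx": 0, "wy": 0, "wz": 0}, {"dx": 2, "dy": 0, "dz": 0, "wx": 0, "wy": 0, "wz": 0}, {"dx": 3, "dy": 0, "dz": 0, "wx": 0, "wy": 0, "wz": 0}, {"dx": 4, "dy": 0, "dz": 0, "wx": 0, "wy": 0, "wz": 0}, {"dx": 5, "dy": 0, "dz": 0, "wx": 0, "wy": 0, "wz": 0}, {"dx": 6, "dy": 0, "dz": 0, "wx": 0, "wy": 0, "wz": 0}, {"dx": 7, "dy": 0, "dz": 0, "wx": 0, "wy": 0, "wz": 0}, {"dx": 8, "dy": 0, "dz": 0, "wx": 0, "wy": 0, "wz": 0}, {"dx": 9, "dy": 0, "dz": 0, "wx": 0, "wy": 0, "wz": 0}, {"dx": 9, "dy": 0, "dz": 0, "wx": 0, "wy": 0, "wz": 0}])

```text
time: 19.2
eef_pos: [0.4659, -0.209, 0.0977]
tcp_rot: [[0.003, 0.862, -0.508], [0.001, -0.508, -0.862], [-1.0, 0.002, -0.002]]
ft_force: [-0.4, -0.4, -1.0]
grip_width: 0.0119
```

>>> apply_moves(series=[{"dx": 1, "dy": 0, "dz": 0, "wx": 0, "wy": 0, "wz": 0}, {"dx": 2, "dy": 0, "dz": 0, "wx": 0, "wy": 0, "wz": 0}, {"dx": 3, "dy": 0, "dz": 0, "wx": 0, "wy": 0, "wz": 0}, {"dx": 4, "dy": 0, "dz": 0, "wx": 0, "wy": 0, "wz": 0}, {"dx": 4, "dy": 0, "dz": 0, "wx": 0, "wy": 0, "wz": 0}, {"dx": 4, "dy": 0, "dz": 0, "wx": 0, "wy": 0, "wz": 0}, {"dx": 4, "dy": 0, "dz": 0, "wx": 0, "wy": 0, "wz": 0}, {"dx": 4, "dy": 0, "dz": 0, "wx": 0, "wy": 0, "wz": 0}, {"dx": 4, "dy": 0, "dz": 0, "wx": 0, "wy": 0, "wz": 0}, {"dx": 4, "dy": 0, "dz": 0, "wx": 0, "wy": 0, "wz": 0}])

```text
time: 20.2
eef_pos: [0.466, -0.209, 0.0938]
tcp_rot: [[0.003, 0.862, -0.508], [0.001, -0.508, -0.862], [-1.0, 0.002, -0.002]]
ft_force: [-0.2, -1.2, 4.0]
grip_width: 0.0119
```

The 4 N now matches the start of the spring at full seating. Pressing on in small steps to the stop.

>>> apply_moves(series=[{"dx": 0.5, "dy": 0, "dz": 0, "wx": 0, "wy": 0, "wz": 0}, {"dx": 1, "dy": 0, "dz": 0, "wx": 0, "wy": 0, "wz": 0}, {"dx": 1.5, "dy": 0, "dz": 0, "wx": 0, "wy": 0, "wz": 0}, {"dx": 2, "dy": 0, "dz": 0, "wx": 0, "wy": 0, "wz": 0}, {"dx": 2.5, "dy": 0, "dz": 0, "wx": 0, "wy": 0, "wz": 0}, {"dx": 3, "dy": 0, "dz": 0, "wx": 0, "wy": 0, "wz": 0}, {"dx": 3, "dy": 0, "dz": 0, "wx": 0, "wy": 0, "wz": 0}, {"dx": 3, "dy": 0, "dz": 0, "wx": 0, "wy": 0, "wz": 0}, {"dx": 3, "dy": 0, "dz": 0, "wx": 0, "wy": 0, "wz": 0}, {"dx": 3, "dy": 0, "dz": 0, "wx": 0, "wy": 0, "wz": 0}])

```text
time: 21.2
eef_pos: [0.466, -0.2091, 0.0908]
tcp_rot: [[0.003, 0.862, -0.508], [0.001, -0.508, -0.862], [-1.0, 0.002, -0.002]]
ft_force: [-0.9, 0.8, 6.1]
grip_width: 0.0116
```

>>> apply_moves(series=[{"dx": 0.5, "dy": 0, "dz": 0, "wx": 0, "wy": 0, "wz": 0}, {"dx": 1, "dy": 0, "dz": 0, "wx": 0, "wy": 0, "wz": 0}, {"dx": 1.5, "dy": 0, "dz": 0, "wx": 0, "wy": 0, "wz": 0}, {"dx": 2, "dy": 0, "dz": 0, "wx": 0, "wy": 0, "wz": 0}, {"dx": 2, "dy": 0, "dz": 0, "wx": 0, "wy": 0, "wz": 0}, {"dx": 2, "dy": 0, "dz": 0, "wx": 0, "wy": 0, "wz": 0}, {"dx": 2, "dy": 0, "dz": 0, "wx": 0, "wy": 0, "wz": 0}, {"dx": 2, "dy": 0, "dz": 0, "wx": 0, "wy": 0, "wz": 0}, {"dx": 2, "dy": 0, "dz": 0, "wx": 0, "wy": 0, "wz": 0}, {"dx": 2, "dy": 0, "dz": 0, "wx": 0, "wy": 0, "wz": 0}])

```text
time: 22.2
eef_pos: [0.4662, -0.2092, 0.0896]
tcp_rot: [[0.004, 0.861, -0.508], [0.001, -0.508, -0.861], [-1.0, 0.002, -0.003]]
ft_force: [-3.4, 2.5, 18.5]
grip_width: 0.0118
```

The stop is reached: 18.5 N, with only 1.2 of 2 mm travelled, at TCP z 0.0896 against about 0.090 expected. I'll check with pictures and a fresh force reading.

```bash
python3 - <<'E'
from h import *
a=snap('wrist','w9.png')[100:340,180:460,::-1];b=snap('scene','s9.png')
cv2.imwrite('pics/c9.png',np.hstack([cv2.resize(a,(420,360)),cv2.resize(b[200:330,70:200,::-1],(360,360),interpolation=2)]))
t=snap('top','t9.png')
s=r.read_state();print({k:np.round(s[k],4).tolist() for k in('time','eef_pos','ft_force','wrist_torque','grip_width')})
E
```

```text
{'time': 22.35, 'eef_pos': [0.4661, -0.2092, 0.0896], 'ft_force': [-4.6255, 1.8867, 17.7611], 'wrist_torque': [0.553, 1.1402, 0.0356], 'grip_width': 0.0122}
```

View pics/c9.png

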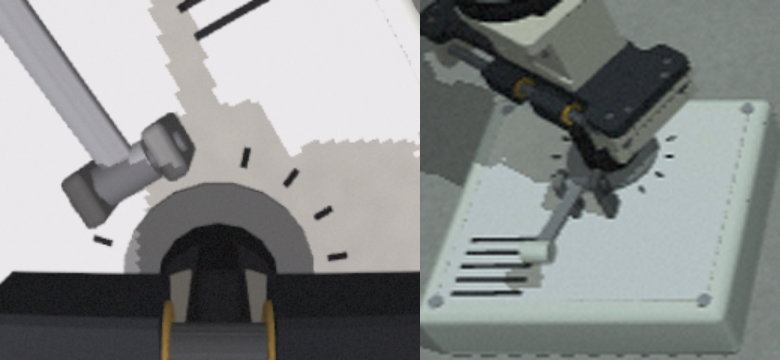

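View pics/s9.png

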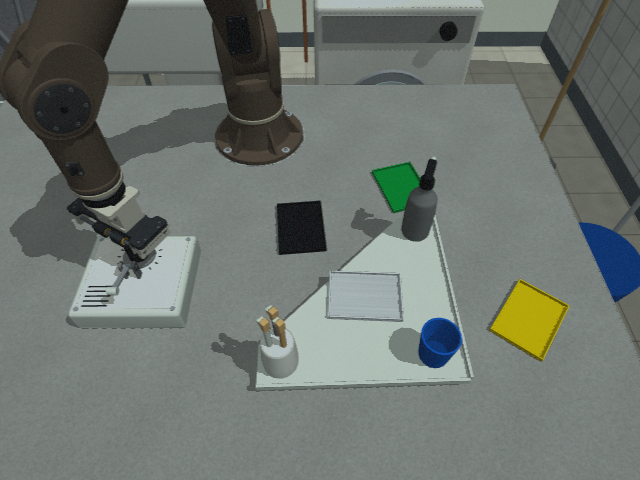

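The lever is back (scene (112,290)), the tray is empty, and the spray bottle, cup and stand are where they were. The knob is seated and held at a steady 17.8 N. Handing in.

```bash
python3 - <<'E'
from h import *
print(r.hand_in())
s=r.read_state();print(s['time'],s['eef_pos'],s['ft_force'],s['grip_width'])
E
```

```text
the job is handed in; nothing more can be done
None
the job is handed in; nothing more can be done
```

The job is done and handed in at about 22.4 s of the 64 s allowed. The gripper is still holding the knob and keeping it pressed down on the shaft.

- **Lever:** I pinched its tab, carried it past upright to about 2.2 rad and let it fall back. Later pictures show it laid back.
- **Knob:** I took it from the aluminium tray by its bar. It already pointed at about 148°, so I turned it only slightly to match the rib at about 149.5°. It went onto the shaft with no noticeable force.
- **Press:** The force rose like the spring's, from 4 N to 6 N, then climbed sharply to about 18 N at a TCP height of 89.6 mm. I had expected the stop at about 90 mm. The last reading before handing in was steady at 17.8 N, with the grip opening at 12 mm.
- **Other things:** The final scene picture shows the spray bottle, cup and brush stand where they were.

**Disagreements:** The camera estimates of the shaft axis differed by up to 3–4 mm between views, so I used a value near their mean. At the final press there is a sideways force of about 5 N at the wrist, from pressing on the stop. I judged seating and the stop from height and force, because the gripper hides the shaft and bore in the pictures.

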